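# Find and mark a tube's balance point

## Task

The sealed tube lies across the knife edge of the balance stand, tipped down on one side. Without lifting it out of the stand or pressing it hard onto the edge, slide it along until it balances level on the knife by itself; then mark that point by setting the saddle marker astride the tube directly over the knife edge, leaving the tube balanced and the things around it alone.

Things in the scene. Friction and masses are not known exactly. Their poses are not given: they have to be found in the camera images.
- stand: Balance stand, fixed: grey base plate 90 x 230 x 14 mm; origin at its underside's centre, y along the tube, z up. Knife pillar in the middle. At y = +-75 mm a fork, 10 mm thick: a damped buffer in it, lightly sprung (0.15 N), stops the tube 6 mm below the crest (5 degrees of tilt); its cheeks, 38 mm over their outsides, rise 5 mm above the crest and leave the tube 4 mm free on each side.
- knife (a point): Centre of the knife's crest, 75 mm above the worktop, axes as the stand's. The crest is flat, 8 mm wide along y and 34 mm long along x; the tube balances level when its centre of gravity is over it, otherwise it tips onto a fork. To slide a tipped tube, move it along its own tilted axis: moved level it jams on the knife.
- tube: Sealed aluminium square tube, black end plugs, 16 (x) x 320 (y) x 18 mm (z), loose, 0.35 kg in all; origin at the middle of its underside. A weight hidden inside puts the centre of gravity somewhere 15 to 40 mm from the middle towards the +y end, half-way up. At the start the knife is 8 to 22 mm from the middle on the -y side, so the +y end is down.
- saddle: Grey plastic saddle marker, loose, 30 g, on its two legs; origin at its underside's centre, between the legs. 37 mm across (x), 20 mm along the tube (y). Slot open below, along y, 25 mm wide, 12 mm high: set on the tube, its origin is 6 mm above the tube's underside. Grip tab on top 14 (x) x 18 mm (y), from 18 to 43 mm above the origin.
- beaker: Small glass beaker 58 mm wide, 69 mm high, behind the stand: a bystander; origin at the centre of its underside.
- petri: Closed petri dish 58 mm wide, 15 mm high, to the left: a bystander; origin at the centre of its underside.
- timer: White bench timer 60 x 66 x 19 mm, to the right: a bystander; origin at the centre of its underside.
Things that resemble listed ones, but are neither listed nor needed, are in the scene too. Of the things that look like the saddle, the smaller one is meant.

How it is judged:
By the outcome, as a careful person would: the job done as asked, in the order asked, and still so for the second after the job is handed in, with the robot touching nothing.
It also fails if it takes over 67 s, if anything falls off the work surface, if the arm or the gripper's body presses on something with over 40 N, if the wrist force passes 120 N, or if a joint passes its speed limit or range.

## Robot

A 7-joint arm with a two-finger parallel gripper is mounted at the origin on a cart in front of the work surface, level with it; the furniture and walls round the work are solid. World frame = base frame: x ahead of the robot, y to its left, z up, the work surface at z = 0. Lengths are in m, angles in degrees, forces in N, time in s.
With the tool pointing down it reaches from about 0.4 to 0.85 m from the base axis. Payload 4.5 kg.
Tool frame: the origin (TCP) lies on the centre line of the jaws, within the pads' length; the fingertips stand 25 mm ahead of it and the grasp point (between the pads) lies 6 mm ahead of it (robot.finger_overhang is the distance from the TCP to the fingertips, in m); z points along the fingers, y is the line along which they close (so a half turn about z gives the same grasp; the last joint's range is limited). The gripper opens to 85 mm and grips with 20 to 120 N. Pads are 22 mm wide; open, the fingers measure 114 mm over their backs; the gripper's body (76 mm by 85 mm) begins 54 mm behind the grasp point. The pads swing forward as they close: fully open they stand 13 mm farther back than shut.
Start: joints at [-61.146, 39.483, -11.15, 89.685, 9.013, 51.709, -12.324], TCP at [0.283, 0.557, 0.256] pointing down, gripper open.
Joint ranges: [-172.22, 172.22], [-26.19, 119.32], [-84.43, 86.54], [7.71, 146.69], [-57.33, 237.33], [2.42, 119.75], [-152.13, 152.13]. Speed limits (degrees/s): [147.25, 147.25, 180, 180, 180, 180, 180].

## Interface

Orientations are given as a 3x3 rotation matrix whose columns are the frame's x, y, z axes.
In Python, from plant import robot, imaging, ticket gives the robot as it stands.
- The arm moves only by the tool move_arm, never from a script. Its argument "targets" is a list of rows, each a list of 3 entries, a list of its own where there are three numbers: the shift along the tool's x, y, z in mm, then the turn about the tool's z in rad, then the closure, from 0 (fully open) to 1 (shut). In form: [[[dx, dy, dz], yaw, fingers], ...]. A call has 1 to 20 rows; each row shifts and turns the commanded pose from where the row before left it, along the tool's axes as they then stand; what a row does not reach is not made up. A row lasts 1/12 s, in which the tool goes at most 41.7 mm and 7.16 degrees, less where a joint would pass 70% of its speed; a pose out of reach is approached as far as the arm can. A call is refused whole if a number of a shift passes 41.7 or a number of a turn 0.125, either way. A call with a gripper value outside its range is refused whole. The fingers move at their own pace and stop on an object; the grip force is fixed at half the most. Time passes only in rows, so rows that do not move let the fingers close. It gives the time, the measured TCP pose, the force, the opening and the grip force at its end, in the units of the state.
- robot.sense(): the state, without advancing time (a new reading comes with each control period).
- imaging.read_camera(name): name is "side" or "top"; returns the picture (400x640x3 uint8, red, green, blue); there is no depth.
- imaging.camera_params(name): a dict with "K" (3x3 intrinsics, pixels), "rvec" (rotation vector, rad) and "tvec" (3), from world to camera coordinates, as OpenCV has them. Camera axes: x right, y down, z forward; pixel columns grow to the right and rows downward; lengths in m; the calibration is good to about 2 mm. A picture is of the moment at which its call begins. camera_params takes no time and is no camera call.
- ticket.finish_job(): hands the job in; it is judged then, once.
The state is a dict: "time_s": time; "q": joint angles; "qvel": joint speeds; "effort": joint torques, N m; "ee_pos": TCP position; "tool_rot": TCP orientation; "wrist_force": force on the tool from outside, world axes, zero at the start; "wrist_torque": the same for the moment, N m; "grip_width": opening from 0.0 (shut) to 1.0 (fully open); "finger_force": force on a finger pad.
Only numpy, scipy, OpenCV 4.12 (cv2) and the standard library are available. Lean on these libraries where they do the work, as an engineer would, in place of code of your own. Each camera call takes 0.05 s, during which the arm holds its last target. There are 200 camera calls.

## Working session

There is one attempt and no reset: what is moved stays moved. The work goes in short steps, Python scripts to look and compute and a tool call to move; the robot and the scene stay as the last step left them, time stands still between calls to the robot, and variables do not carry over. Pictures are saved under pics/ and viewed, at most 10 in all, crops included, and the job is handed in when it is done.

Besides the shell and the picture viewer there is one more tool, called after "Call:" in YAML: its name, and indented under it one key for each argument. move_arm: Moves the arm, as the interface text tells. Its arguments: {"type":"object","properties":{"targets":{"type":"array","items":{"type":"array"}}},"required":["targets"]}

```bash
mkdir -p pics; python3 - <<'E'
from plant import robot, imaging, ticket
import cv2,numpy as np
s=robot.sense(); print(s['time_s'],s['ee_pos'],np.round(s['tool_rot'],3).tolist(),s['grip_width'],robot.finger_overhang)
for n in('top','side'):
    im=imaging.read_camera(n); cv2.imwrite(f'pics/{n}0.png',im[:,:,::-1])
    p=imaging.camera_params(n); R=cv2.Rodrigues(np.array(p['rvec']))[0]; print(n,p['K'],-R.T@np.array(p['tvec']).ravel(),np.round(R,2).tolist())
E
```

```text
0.0 [0.28270802 0.55671622 0.25545675] [[-0.892, 0.453, -0.001], [0.453, 0.892, -0.002], [-0.0, -0.002, -1.0]] 1.000825511580402 0.025
top [[403.06619945   0.         326.60339588]
 [  0.         403.06619945 197.45650203]
 [  0.           0.           1.        ]] [ 3.89038457e-01 -9.06258489e-04  1.16222092e+00] [[0.03, -1.0, -0.01], [-0.98, -0.02, -0.19], [0.19, 0.01, -0.98]]
side [[375.0498841    0.         323.81823582]
 [  0.         375.0498841  202.66691091]
 [  0.           0.           1.        ]] [ 0.28056007 -0.71309134  0.55144873] [[0.91, -0.41, 0.01], [-0.2, -0.48, -0.86], [0.36, 0.78, -0.52]]
```

View pics/top0.png

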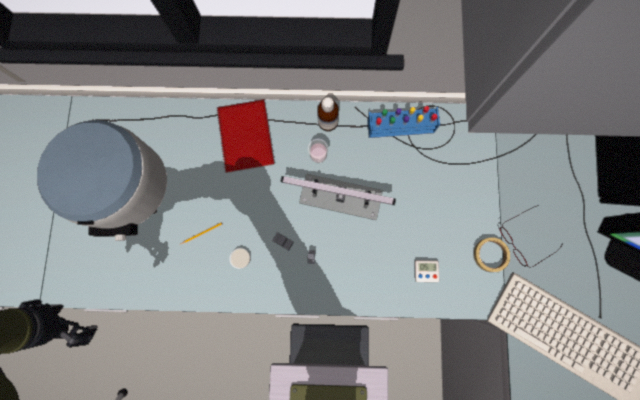

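View pics/side0.png

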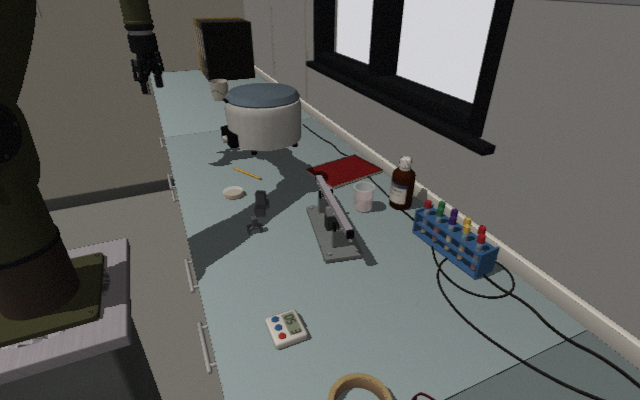

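The top view shows the tube from about (282,180) to (395,201) on the stand. Two things look like the saddle, at (283,241) and (311,254). In the side view they are near (261,203) and (255,226).

```bash
python3 - <<'E'
import cv2,numpy as np
t=cv2.imread('pics/top0.png')[165:275,265:405]; s=cv2.imread('pics/side0.png')[165:275,235:375]
f=lambda a:cv2.resize(a,None,fx=5.7,fy=5.7,interpolation=cv2.INTER_CUBIC)
g=lambda a:np.clip(255*(a/255.)**.6,0,255).astype('uint8')
cv2.imwrite('pics/c1.png',g(f(t)[:600,:800])); cv2.imwrite('pics/c2.png',g(f(s)[:600,:800]))
E
```

```text
(no output)
```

View pics/c1.png

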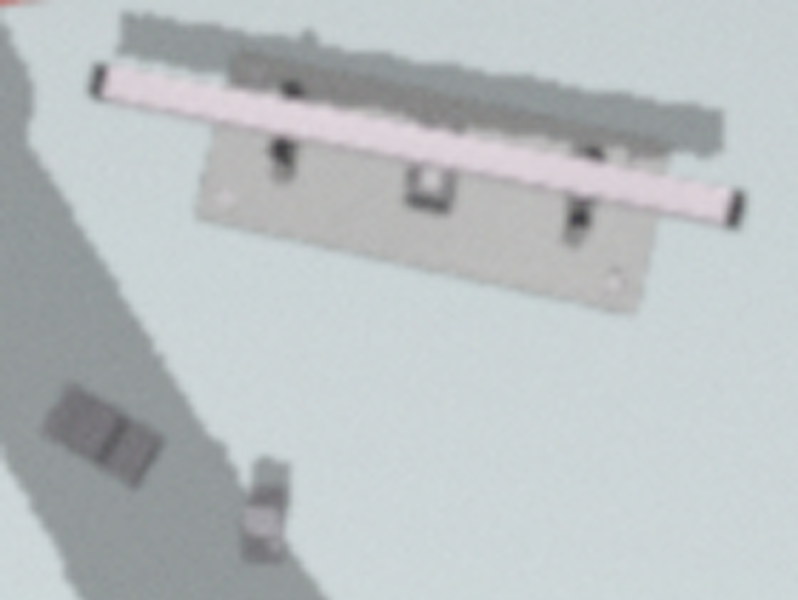

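View pics/c2.png

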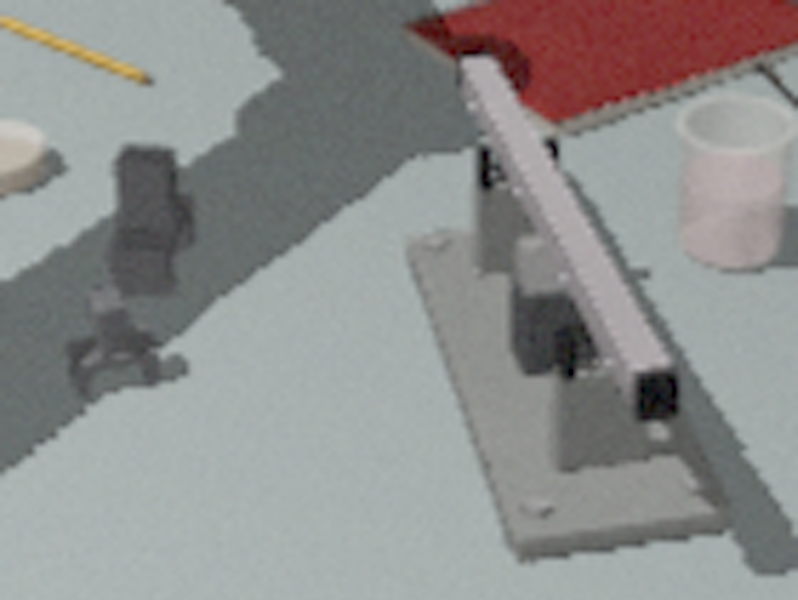

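Candidates for the saddle:
- Top view (283,241): the larger block.
- Top view (311,254): the smaller one, on two legs with a slot. I choose this one.

The close crop confirms the choice. Next I measure.

```bash
cat >h.py <<'E'
import cv2,numpy as np
from plant import robot,imaging,ticket
def cam(n):
    p=imaging.camera_params(n);R=cv2.Rodrigues(np.array(p['rvec']))[0];return np.array(p['K']),R,np.array(p['tvec']).ravel()
def ray(n,uv):
    K,R,t=cam(n);d=R.T@np.linalg.inv(K)@np.array([*uv,1.]);return -R.T@t,d/np.linalg.norm(d)
def onz(n,uv,z):
    c,d=ray(n,uv);return c+d*(z-c[2])/d[2]
def tri(a,b):
    c1,d1=ray('top',a);c2,d2=ray('side',b)
    s=np.linalg.lstsq(np.c_[d1,-d2],c2-c1,rcond=None)[0];p,q=c1+d1*s[0],c2+d2*s[1];return (p+q)/2,np.linalg.norm(p-q)
def proj(n,P):
    K,R,t=cam(n);x=K@(R@np.array(P)+t);return x[:2]/x[2]
T=lambda x,y:((x+.5)/5.7-.5+265,(y+.5)/5.7-.5+165)
S=lambda x,y:((x+.5)/5.7-.5+235,(y+.5)/5.7-.5+165)
E
python3 - <<'E'
from h import *
np.set_printoptions(precision=4,suppress=True)
print('+y end',tri(T(100,78),S(478,62)))
print('-y end top',tri(T(737,205),S(655,375)))
a,b=onz('top',T(198,216),.014),onz('top',T(637,313),.014);print('front corners',a,b,np.linalg.norm(a-b))
e=(a-b)[:2]/np.linalg.norm((a-b)[:2]);n=np.array([e[1],-e[0]]);print('dir y',e,'centre',(a+b)[:2]/2+.045*n)
a,b=onz('side',S(408,240),.014),onz('side',S(518,548),.014);c=onz('side',S(730,522),.014);print('side corners',a,b,c,np.linalg.norm(a-b),np.linalg.norm(c-b))
e=(a-b)[:2]/np.linalg.norm((a-b)[:2]);n=np.array([e[1],-e[0]]);print(e,'centre',(a+b)[:2]/2+.045*n)
print('crest front end',onz('top',T(430,195),.075), 'pillar l/r',onz('top',T(407,190),.075),onz('top',T(453,200),.075))
print('tab',onz('top',T(263,520),.043),'body',onz('top',T(265,523),.018),'side tab top',onz('side',S(104,293),.043),'legs',onz('side',S(85,395),0),onz('side',S(150,378),0))
print('saddle body corners z18',[onz('top',T(*p),.018)[:2] for p in((243,558),(285,560),(289,490),(250,485))])
# tube line by mask in top
im=cv2.imread('pics/top0.png').astype(int);m=((im[:,:,2]-im[:,:,1]>6)&(im[:,:,1]>130)).astype('uint8');m[:170]=0;m[205:]=0;m[:,:280]=0;m[:,400:]=0
n_,l,st,_=cv2.connectedComponentsWithStats(m);k=1+np.argmax(st[1:,4]);ys,xs=np.where(l==k);print(st[k])
vx,vy,x0,y0=cv2.fitLine(np.c_[xs,ys].astype(np.float32),cv2.DIST_HUBER,0,.01,.01).ravel();f=lambda x:(x,y0+vy/vx*(x-x0))
for z in(.085,.093):
  A,B=onz('top',f(xs.min()-.5),z),onz('top',f(xs.max()+.5),z);d=A-B;print('tube',z,A,B,np.linalg.norm(d),d[:2]/np.linalg.norm(d))
E
```

```text
+y end (array([0.6525, 0.1397, 0.0759]), np.float64(0.002082143296971011))
-y end top (array([ 0.5904, -0.1645,  0.1057]), np.float64(0.00013101449981392112))
front corners [0.5956 0.0948 0.014 ] [ 0.5513 -0.1281  0.014 ] 0.22727827443234083
dir y [0.195  0.9808] centre [ 0.6175 -0.0254]
side corners [0.5973 0.0934 0.014 ] [ 0.5521 -0.1329  0.014 ] [ 0.6351 -0.1518  0.014 ] 0.2307320530047446 0.08516584816176215
[0.1962 0.9806] centre [ 0.6188 -0.0286]
crest front end [ 0.5975 -0.0217  0.075 ] pillar l/r [ 0.5997 -0.0106  0.075 ] [ 0.5953 -0.0328  0.075 ]
tab [0.442  0.0552 0.043 ] body [0.4417 0.0554 0.018 ] side tab top [0.4434 0.0613 0.043 ] legs [0.4283 0.0509 0.    ] [0.4578 0.052  0.    ]
saddle body corners z18 [array([0.4244, 0.0657]), array([0.424, 0.045]), array([0.4582, 0.0441]), array([0.4602, 0.0635])]
[283 177 110  27 690]
tube 0.085 [0.6482 0.1377 0.085 ] [ 0.5932 -0.1639  0.085 ] 0.30665771835473005 [0.1794 0.9838]
tube 0.093 [0.6463 0.1367 0.093 ] [ 0.5917 -0.1627  0.093 ] 0.3043803194440767 [0.1794 0.9838]
```

The stand is at about (0.618, -0.027), with its y axis along (0.196, 0.981). The tube's far (+y) end is down, and the knife is about 15 mm from the tube's middle, which fits the description. The saddle is at (0.442, 0.055). I will push the down end along the tube's axis with the shut fingers, so first I turn the tool so that its x runs along the tube.

Call:
move_arm:
  targets:
    - [[0,0,0],0.118,1]
    - [[0,0,0],0.118,1]
    - [[0,0,0],0.118,1]
    - [[0,0,0],0.118,1]
    - [[0,0,0],0.118,1]
    - [[0,0,0],0.118,1]
    - [[0,0,0],0.118,1]
    - [[0,0,0],0.118,1]
    - [[0,0,0],0.118,1]
    - [[0,0,0],0.118,1]
    - [[0,0,0],0.118,1]
    - [[0,0,0],0,1]

```text
time_s: 1.1
ee_pos: [0.2825, 0.5571, 0.2558]
tool_rot: [[0.198, 0.98, -0.0], [0.98, -0.198, -0.001], [-0.001, 0.0, -1.0]]
wrist_force: [0.4, 0.1, 0.2]
grip_width: -0.0
finger_force: 0.0
```

```bash
cat >>h.py <<'E'
def goto(P):
    s=robot.sense();R=np.array(s['tool_rot']);p=np.array(s['ee_pos'])
    print('t',round(s['time_s'],2),'p',np.round(p,4),'xang %.2f'%np.degrees(np.arctan2(R[1,0],R[0,0])),'w',round(s['grip_width'],3),'F',np.round(s['wrist_force'],1),'| tool mm',np.round(R.T@(np.array(P)-p)*1e3,1))
E
python3 -c "
from h import *
goto((.663,.193,.256))"
```

```text
t 1.1 p [0.2825 0.5571 0.2558] xang 78.57 w -0.0 F [0.4 0.1 0.2] | tool mm [-2.815e+02  4.451e+02  2.000e-01]
```

Call:
move_arm:
  targets:
    - [[-17.6,27.8,0],0,1]
    - [[-17.6,27.8,0],0,1]
    - [[-17.6,27.8,0],0,1]
    - [[-17.6,27.8,0],0,1]
    - [[-17.6,27.8,0],0,1]
    - [[-17.6,27.8,0],0,1]
    - [[-17.6,27.8,0],0,1]
    - [[-17.6,27.8,0],0,1]
    - [[-17.6,27.8,0],0,1]
    - [[-17.6,27.8,0],0,1]
    - [[-17.6,27.8,0],0,1]
    - [[-17.6,27.8,0],0,1]
    - [[-17.6,27.8,0],0,1]
    - [[-17.6,27.8,0],0,1]
    - [[-17.6,27.8,0],0,1]
    - [[-17.6,27.8,0],0,1]
    - [[0,0,0],0,1]
    - [[0,0,0],0,1]

```text
time_s: 2.6
ee_pos: [0.6653, 0.1908, 0.2557]
tool_rot: [[0.198, 0.98, 0.0], [0.98, -0.198, -0.002], [-0.002, 0.0, -1.0]]
wrist_force: [-0.3, 0.4, 0.8]
grip_width: -0.003
finger_force: 0.0
```

Call:
move_arm:
  targets:
    - [[0,0,20],0,1]
    - [[0,0,20],0,1]
    - [[0,0,20],0,1]
    - [[0,0,20],0,1]
    - [[0,0,20],0,1]
    - [[0,0,20],0,1]
    - [[0,0,20],0,1]
    - [[0,0,20],0,1]
    - [[0,0,13],0,1]
    - [[0,0,0],0,1]
    - [[0,0,0],0,1]

```text
time_s: 3.52
ee_pos: [0.6632, 0.195, 0.0829]
tool_rot: [[0.194, 0.981, -0.002], [0.981, -0.194, 0.0], [0.0, -0.002, -1.0]]
wrist_force: [-0.4, 0.0, -0.1]
grip_width: -0.005
finger_force: 0.0
```

```bash
python3 -c "
from h import *
goto((.656,.158,.083))
s=imaging.read_camera('side')[150:270,230:390,::-1];cv2.imwrite('pics/s1.png',cv2.resize(s,None,fx=5,fy=5,interpolation=2))"
```

```text
t 3.52 p [0.6632 0.195  0.0829] xang 78.83 w -0.005 F [-0.4  0.  -0.1] | tool mm [-37.7   0.1  -0.1]
```

View pics/s1.png

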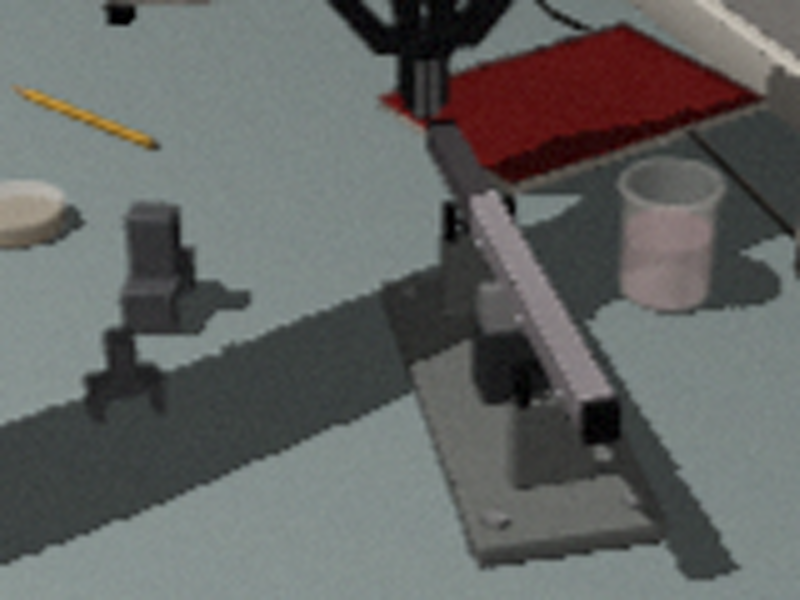

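The fingers stand behind the far, lower end at crop (428,95), in line with the tube end at (443,135). The near plug, at crop (600,420), is clear to see, so I'll track its position and height in the tube's vertical plane as I push.

```bash
cat >>h.py <<'E'
e=np.array([.196,.981,0])/np.linalg.norm([.196,.981]);nn=np.array([e[1],-e[0],0]);KN=np.array([.6182,-.027,.075])
def plug(save=None):
    im=imaging.read_camera('side');
    if save: cv2.imwrite(f'pics/{save}.png',cv2.resize(im[150:290,230:420,::-1],None,fx=4,fy=4,interpolation=2))
    g=im.max(2);m=np.zeros_like(g)
    # search window along projected plane near the -y end
    u0,v0=proj('side',KN-.205*e);u1,v1=proj('side',KN-.135*e+[0,0,.02])
    a,b=sorted((int(u0),int(u1)));c,d=sorted((int(v0),int(v1)));a-=9;b+=9;c-=9;d+=6
    m[c:d,a:b]=(g[c:d,a:b]<40);n,l,st,ce=cv2.connectedComponentsWithStats(m,connectivity=4);k=1+np.argmax(st[1:,4])
    o,r=ray('side',ce[k]);P=o+r*(nn@(KN-o))/(nn@r);q=P-KN
    print('plug px',ce[k].round(1),'area',st[k,4],'s %.1f z %.1f mm'%(q@e*1e3,P[2]*1e3))
E
python3 -c "
from h import *
plug()"
```

```text
plug px [349.7 234.3] area 67 s -142.3 z 97.3 mm
```

Call:
move_arm:
  targets:
    - [[-18,0,0],0,1]
    - [[-16,0,0],0,1]
    - [[-4,0,0],0,1]
    - [[-2,0,0],0,1]
    - [[-2,0,0],0,1]
    - [[0,0,0],0,1]

```text
time_s: 4.12
ee_pos: [0.6561, 0.1532, 0.0837]
tool_rot: [[0.196, 0.981, 0.001], [0.981, -0.196, 0.001], [0.001, 0.0, -1.0]]
wrist_force: [0.2, 0.7, 0.3]
grip_width: 0.004
finger_force: 0.0
```

```bash
python3 -c "
from h import *
goto((.656,.158,.083));plug()"
```

```text
t 4.12 p [0.6561 0.1532 0.0837] xang 78.72 w 0.004 F [0.2 0.7 0.3] | tool mm [ 4.7 -1.   0.7]
plug px [350.2 235. ] area 68 s -145.6 z 97.9 mm
```

Call:
move_arm:
  targets:
    - [[-2,0,-0.2],0,1]
    - [[-2,0,-0.2],0,1]
    - [[-2,0,-0.2],0,1]
    - [[-2,0,-0.2],0,1]
    - [[-2,0,-0.2],0,1]
    - [[-2,0,-0.2],0,1]
    - [[0,0,0],0,1]

```text
time_s: 4.75
ee_pos: [0.6534, 0.1405, 0.0846]
tool_rot: [[0.196, 0.981, -0.0], [0.981, -0.196, -0.0], [-0.0, 0.0, -1.0]]
wrist_force: [0.9, 1.1, 0.8]
grip_width: 0.003
finger_force: 0.9
```

```bash
python3 -c "
from h import *
goto((.656,.158,.083));plug()"
```

```text
t 4.75 p [0.6534 0.1405 0.0846] xang 78.68 w 0.003 F [0.9 1.1 0.8] | tool mm [17.7 -0.9  1.6]
plug px [351.5 238.3] area 71 s -155.3 z 96.5 mm
```

Call:
move_arm:
  targets:
    - [[-2,0,-0.2],0,1]
    - [[-2,0,-0.2],0,1]
    - [[-2,0,-0.2],0,1]
    - [[-2,0,-0.2],0,1]
    - [[-2,0,-0.2],0,1]
    - [[0,0,0],0,1]

```text
time_s: 5.3
ee_pos: [0.6514, 0.1305, 0.0855]
tool_rot: [[0.196, 0.981, -0.0], [0.981, -0.196, -0.001], [-0.001, -0.0, -1.0]]
wrist_force: [0.6, 0.8, -0.3]
grip_width: -0.004
finger_force: 0.7
```

```bash
python3 -c "
from h import *
goto((.656,.158,.083));plug('s2')"
```

```text
t 5.3 p [0.6514 0.1305 0.0855] xang 78.67 w -0.004 F [ 0.6  0.8 -0.3] | tool mm [27.9 -0.9  2.5]
plug px [352.9 241.1] area 69 s -164.9 z 96.5 mm
```

View pics/s2.png

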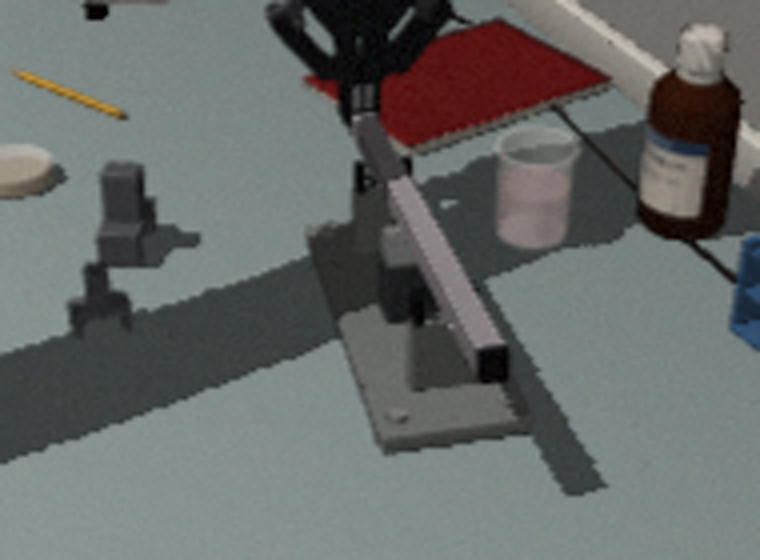

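The tube slides cleanly and is still tipped: the near plug at crop (492,363) is at z ≈ 96 mm. I continue in small pushes.

Call:
move_arm:
  targets:
    - [[-2,0,-0.2],0,1]
    - [[-2,0,-0.2],0,1]
    - [[-2,0,-0.2],0,1]
    - [[0,0,0],0,1]
    - [[0,0,0],0,1]

```text
time_s: 5.77
ee_pos: [0.6502, 0.1248, 0.0861]
tool_rot: [[0.196, 0.981, -0.0], [0.981, -0.196, -0.001], [-0.001, -0.0, -1.0]]
wrist_force: [0.0, 1.2, -0.3]
grip_width: -0.001
finger_force: 0.6
```

```bash
python3 -c "
from h import *
goto((.656,.158,.083));plug()"
```

```text
t 5.77 p [0.6502 0.1248 0.0861] xang 78.69 w -0.001 F [ 0.   1.2 -0.3] | tool mm [33.7 -0.8  3.1]
plug px [353.7 242.6] area 64 s -170.7 z 97.0 mm
```

Call:
move_arm:
  targets:
    - [[-2,0,-0.2],0,1]
    - [[-2,0,-0.2],0,1]
    - [[0,0,0],0,1]
    - [[0,0,0],0,1]

```text
time_s: 6.15
ee_pos: [0.6495, 0.1212, 0.0865]
tool_rot: [[0.196, 0.981, -0.0], [0.981, -0.196, -0.0], [-0.0, -0.0, -1.0]]
wrist_force: [-0.3, 1.8, 0.1]
grip_width: -0.004
finger_force: 0.8
```

```bash
python3 -c "
from h import *
goto((.656,.158,.083));plug()"
```

```text
t 6.15 p [0.6495 0.1212 0.0865] xang 78.70 w -0.004 F [-0.3  1.8  0.1] | tool mm [37.3 -0.8  3.5]
plug px [354.5 243.5] area 66 s -175.7 z 98.5 mm
```

The finger's friction could hold the end down, so from here I back off after each push to check.

Call:
move_arm:
  targets:
    - [[5,0,0],0,1]
    - [[0,0,0],0,1]
    - [[0,0,0],0,1]
    - [[0,0,0],0,1]
    - [[0,0,0],0,1]
    - [[0,0,0],0,1]
    - [[0,0,0],0,1]

```text
time_s: 6.78
ee_pos: [0.6505, 0.1262, 0.0865]
tool_rot: [[0.196, 0.981, -0.0], [0.981, -0.196, -0.0], [-0.0, -0.0, -1.0]]
wrist_force: [0.3, 0.7, 0.0]
grip_width: -0.003
finger_force: 0.0
```

```bash
python3 -c "
from h import *
goto((.656,.158,.083));plug()"
```

```text
t 6.78 p [0.6505 0.1262 0.0865] xang 78.70 w -0.003 F [0.3 0.7 0. ] | tool mm [32.3 -0.8  3.5]
plug px [354.5 243.4] area 67 s -175.8 z 98.8 mm
```

Call:
move_arm:
  targets:
    - [[-4,0,0],0,1]
    - [[-2,0,0],0,1]
    - [[-2,0,-0.2],0,1]
    - [[-1,0,-0.2],0,1]
    - [[0,0,0],0,1]
    - [[5,0,0],0,1]
    - [[0,0,0],0,1]
    - [[0,0,0],0,1]
    - [[0,0,0],0,1]
    - [[0,0,0],0,1]
    - [[0,0,0],0,1]
    - [[0,0,0],0,1]

```text
time_s: 7.83
ee_pos: [0.6497, 0.1223, 0.0869]
tool_rot: [[0.196, 0.981, -0.0], [0.981, -0.196, -0.0], [-0.0, -0.0, -1.0]]
wrist_force: [-0.1, -0.7, -0.2]
grip_width: -0.001
finger_force: 0.0
```

```bash
python3 -c "
from h import *
goto((.656,.158,.083));plug()"
```

```text
t 7.83 p [0.6497 0.1223 0.0869] xang 78.70 w -0.001 F [-0.1 -0.7 -0.2] | tool mm [36.3 -0.8  3.9]
plug px [354.6 248.8] area 70 s -178.5 z 87.3 mm
```

Call:
move_arm:
  targets:
    - [[0,0,0],0,1]
    - [[0,0,0],0,1]
    - [[0,0,0],0,1]
    - [[0,0,0],0,1]
    - [[0,0,0],0,1]
    - [[0,0,0],0,1]
    - [[0,0,0],0,1]
    - [[0,0,0],0,1]
    - [[0,0,0],0,1]
    - [[0,0,0],0,1]
    - [[0,0,0],0,1]
    - [[0,0,0],0,1]

```text
time_s: 8.88
ee_pos: [0.6497, 0.1225, 0.0869]
tool_rot: [[0.196, 0.981, -0.0], [0.981, -0.196, 0.0], [0.0, -0.0, -1.0]]
wrist_force: [0.0, -0.2, -0.0]
grip_width: 0.002
finger_force: 0.0
```

```bash
python3 -c "
from h import *
plug();plug('s3')"
```

```text
plug px [354.7 250.3] area 68 s -179.5 z 84.5 mm
plug px [354.7 250.3] area 68 s -179.5 z 84.4 mm
```

View pics/s3.png

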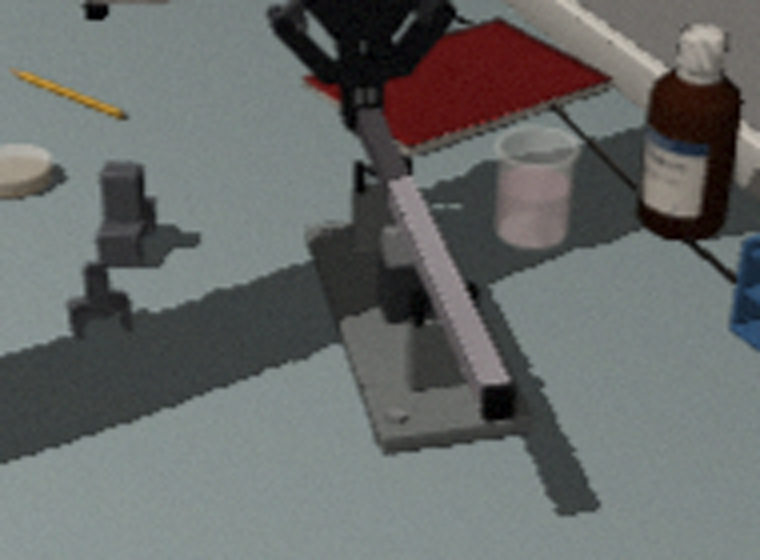

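The tube is level: the plug at crop (497,400) is at z 84.4 mm, as it should be. It levelled on the last 4 mm push, so its centre of gravity is near the crest's +y edge. I nudge it about 2.5 mm more to centre it.

Call:
move_arm:
  targets:
    - [[-4,0,0],0,1]
    - [[-1,0,0],0,1]
    - [[-0.5,0,0],0,1]
    - [[-0.5,0,0],0,1]
    - [[-0.5,0,0],0,1]
    - [[-0.5,0,0],0,1]
    - [[-0.5,0,0],0,1]
    - [[0,0,0],0,1]
    - [[4,0,0],0,1]
    - [[15,0,0],0,1]
    - [[25,0,0],0,1]
    - [[0,0,0],0,1]
    - [[0,0,0],0,1]
    - [[0,0,0],0,1]
    - [[0,0,0],0,1]
    - [[0,0,0],0,1]
    - [[0,0,0],0,1]
    - [[0,0,0],0,1]

```text
time_s: 10.48
ee_pos: [0.6569, 0.1576, 0.0869]
tool_rot: [[0.197, 0.98, -0.0], [0.98, -0.197, -0.0], [-0.0, -0.0, -1.0]]
wrist_force: [0.2, -0.4, -0.1]
grip_width: 0.003
finger_force: 0.0
```

```bash
python3 -c "
from h import *
plug();goto((.442,.056,.25))
im=imaging.read_camera('top')[:,:,::-1];cv2.imwrite('pics/top1.png',im)
im=im.astype(int);m=((im[:,:,2]-im[:,:,1]>6)&(im[:,:,1]>130)).astype('uint8');m[:170]=0;m[215:]=0;m[:,:280]=0;m[:,410:]=0
n_,l,st,_=cv2.connectedComponentsWithStats(m);k=1+np.argmax(st[1:,4]);ys,xs=np.where(l==k);print(st[k])
vx,vy,x0,y0=cv2.fitLine(np.c_[xs,ys].astype(np.float32),cv2.DIST_HUBER,0,.01,.01).ravel();f=lambda x:(x,y0+vy/vx*(x-x0))
A,B=onz('top',f(xs.min()-.5),.09),onz('top',f(xs.max()+.5),.09);d=A-B;print(A,B,d/np.linalg.norm(d),'lat mm of tube at knife',(B+d*(-(B-KN)@e)/(d@e)-KN)@nn*1e3)"
```

```text
plug px [354.9 251.1] area 70 s -180.9 z 83.5 mm
t 10.53 p [0.6569 0.1578 0.0869] xang 78.67 w 0.0 F [-0.5  0.2 -0.3] | tool mm [-142.1 -190.7 -163. ]
[322 183  86  26 567]
[0.62879122 0.0297402  0.09      ] [ 0.57954048 -0.2034423   0.09      ] [ 2.06652036e-01  9.78414501e-01 -9.31680812e-16] lat mm of tube at knife -1.36295337626433
```

The tube stays level at z 83.5 mm, and its lateral offset is within the clearance. Now I measure the saddle more closely, using both views in one crop.

Call:
move_arm:
  targets:
    - [[10,0,-30],0,0.3]
    - [[10,0,-40],0,0.3]
    - [[0,0,-40],0,0.3]
    - [[0,0,-40],0,0.3]
    - [[0,0,-13],0,0.3]
    - [[0,0,0],0,0.3]

```text
time_s: 11.08
ee_pos: [0.6636, 0.1784, 0.2555]
tool_rot: [[0.196, 0.981, 0.01], [0.981, -0.196, 0.003], [0.005, 0.009, -1.0]]
wrist_force: [0.5, -0.1, 0.5]
grip_width: 0.702
finger_force: 0.0
```

```bash
python3 -c "
from h import *
t=imaging.read_camera('top')[235:275,290:330,::-1];s=imaging.read_camera('side')[205:245,236:276,::-1]
f=lambda a:np.clip(255*(cv2.resize(a,None,fx=10,fy=10,interpolation=cv2.INTER_CUBIC)/255.)**.6,0,255).astype('uint8')
cv2.imwrite('pics/sad.png',np.hstack([f(t),f(s)]));plug()
goto((.442,.058,.25))"
```

```text
plug px [354.8 251.2] area 69 s -180.6 z 83.0 mm
t 11.23 p [0.6599 0.1777 0.2489] xang 78.71 w 0.703 F [ 0.2  0.5 -1. ] | tool mm [-160.1 -190.3   -0.6]
```

View pics/sad.png

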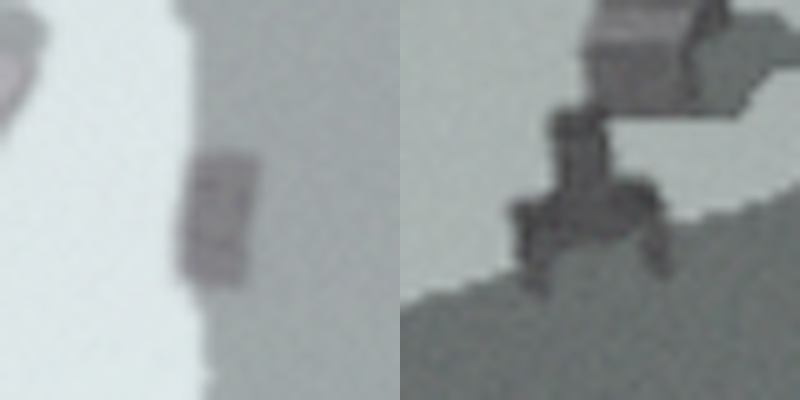

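The left half (top view) shows the saddle body centred at crop (219,219). The right half (side view) shows its legs ending at crop (530,290) and (665,275), with the tab top near (580,110).

```bash
python3 -c "
from h import *
T=lambda x,y:((x+.5)/10-.5+290,(y+.5)/10-.5+235)
S=lambda x,y:((x+.5)/10-.5+236,(y+.5)/10-.5+205)
c=[onz('top',T(*p),.018)[:2] for p in((190,152),(260,155),(246,287),(180,283))];print(np.round(c,4),np.mean(c,0));a=(c[0]+c[1]-c[2]-c[3])/2;print('size',np.linalg.norm(a),'ang',np.degrees(np.arctan2(a[1],a[0])))
print(onz('side',S(130,290),0),onz('side',S(265,275),0),'tabtop',onz('side',S(180,112),.043))
P=np.array([.4425,.056,0]);
for z in(.043,.018): print(z,((proj('top',P+[0,0,z])-[290,235])*10).round(),((proj('side',P+[0,0,z])-[236,205])*10).round())
"
```

```text
[[0.46   0.0632]
 [0.4596 0.0434]
 [0.4228 0.0462]
 [0.4234 0.0647]] [0.44144959 0.05437766]
size 0.03677334191790813 ang -3.389859890223014
[0.42654274 0.05324116 0.        ] [0.45910151 0.04613067 0.        ] tabtop [0.44532661 0.06166937 0.043     ]
0.043 [205. 206.] [170. 122.]
0.018 [209. 211.] [179. 206.]
```

Call:
move_arm:
  targets:
    - [[-20.2,-23.7,0],0,0.3]
    - [[-20.2,-23.7,0],0,0.3]
    - [[-20.2,-23.7,0],0,0.3]
    - [[-20.2,-23.7,0],0,0.3]
    - [[-20.2,-23.7,0],0,0.3]
    - [[-20.2,-23.7,0],0,0.3]
    - [[-20.2,-23.7,0],0,0.3]
    - [[-20.2,-23.7,0],0,0.3]
    - [[0,0,0],-0.11,0.3]
    - [[0,0,25],0,0.4]
    - [[0,0,25],0,0.4]
    - [[0,0,25],0,0.4]
    - [[0,0,25],0,0.4]
    - [[0,0,25],0,0.4]
    - [[0,0,20],0,0.4]
    - [[0,0,0],0,0.4]
    - [[0,0,0],0,0.4]

```text
time_s: 12.65
ee_pos: [0.4416, 0.0562, 0.1036]
tool_rot: [[0.087, 0.996, -0.005], [0.996, -0.087, -0.001], [-0.001, -0.005, -1.0]]
wrist_force: [-1.6, -0.6, 0.3]
grip_width: 0.601
finger_force: 0.0
```

```bash
python3 -c "
from h import *
goto((.4425,.0562,.045));plug()"
```

```text
t 12.65 p [0.4416 0.0562 0.1036] xang 85.01 w 0.601 F [-1.6 -0.6  0.3] | tool mm [ 0.1  1.2 58.6]
plug px [354.7 251.1] area 68 s -180.2 z 82.8 mm
```

Call:
move_arm:
  targets:
    - [[0,1,15],0,0.4]
    - [[0,0,15],0,0.4]
    - [[0,0,12],0,0.4]
    - [[0,0,10],0,0.4]
    - [[0,0,6],0,0.4]
    - [[0,0,0],0,0.4]
    - [[0,0,0],0,0.6]
    - [[0,0,0],0,0.7]
    - [[0,0,0],0,0.8]
    - [[0,0,0],0,1]
    - [[0,0,0],0,1]
    - [[0,0,0],0,1]
    - [[0,0,0],0,1]
    - [[0,0,0],0,1]

```text
time_s: 13.87
ee_pos: [0.4473, 0.0569, 0.05]
tool_rot: [[0.087, 0.996, -0.005], [0.996, -0.087, -0.001], [-0.001, -0.005, -1.0]]
wrist_force: [0.5, -0.2, 5.3]
grip_width: 0.149
finger_force: 60.4
```

```bash
python3 -c "
from h import *
goto((.4425,.0562,.045));print(robot.sense()['finger_force'])
t=imaging.read_camera('top')[235:275,290:330,::-1];s=imaging.read_camera('side')[195:235,236:276,::-1]
f=lambda a:np.clip(255*(cv2.resize(a,None,fx=10,fy=10,interpolation=cv2.INTER_CUBIC)/255.)**.5,0,255).astype('uint8')
cv2.imwrite('pics/grip.png',np.hstack([f(t),f(s)]));plug()"
```

```text
t 13.87 p [0.4473 0.0569 0.05  ] xang 85.02 w 0.149 F [ 0.5 -0.2  5.3] | tool mm [-1.1 -4.7  5. ]
60.40213108062744
plug px [354.7 251.1] area 67 s -179.9 z 82.7 mm
```

View pics/grip.png

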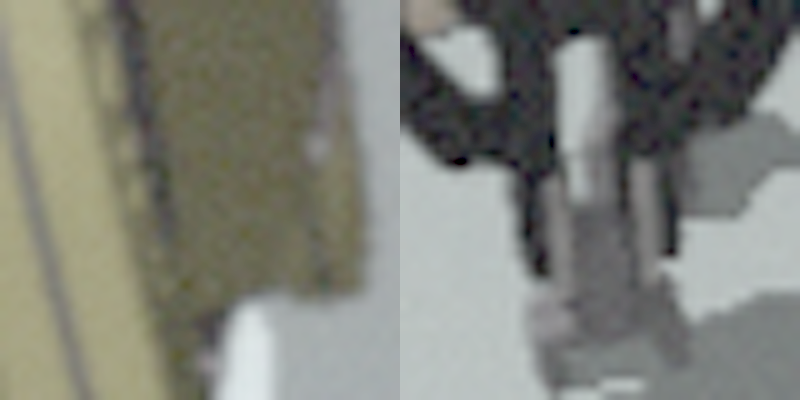

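The pads hold the tab (opening 0.149, about the tab's width) and the saddle stands upright between them, its legs at about (555,385) and (680,360) in the crop. I lift it straight up.

Call:
move_arm:
  targets:
    - [[0,0,-5],0,1]
    - [[0,0,-10],0,1]
    - [[0,0,-25],0,1]
    - [[0,0,-30],0,1]
    - [[0,0,-30],0,1]
    - [[0,0,-30],0,1]
    - [[0,0,0],0.11,1]
    - [[0,0,0],0,1]
    - [[0,0,0],0,1]

```text
time_s: 14.77
ee_pos: [0.4477, 0.0569, 0.18]
tool_rot: [[0.193, 0.981, -0.005], [0.981, -0.193, -0.001], [-0.002, -0.005, -1.0]]
wrist_force: [0.0, 0.4, -0.1]
grip_width: 0.142
finger_force: 59.7
```

```bash
python3 -c "
from h import *
goto(KN+[0,0,.1])
s=imaging.read_camera('side')[:,:,::-1];cv2.imwrite('pics/side_lift.png',s)
p=robot.sense()['ee_pos'];print(proj('side',p),proj('side',np.array(p)-[0,0,.046]),proj('side',np.array(p)-[0,0,.025]))
u,v=proj('side',np.array(p)-[0,0,.03]).astype(int);c=s[v-20:v+30,u-25:u+25];cv2.imwrite('pics/lift.png',np.clip(255*(cv2.resize(c,None,fx=10,fy=10,interpolation=2)/255.)**.5,0,255));print(u,v)"
```

```text
t 14.77 p [0.4477 0.0569 0.18  ] xang 78.86 w 0.142 F [ 0.   0.4 -0.1] | tool mm [-49.4 183.5   4.2]
[249.79978098 166.3151712 ] [251.60089448 184.17227155] [250.79097276 176.14232044]
250 178[ WARN:0@1.148] global loadsave.cpp:1063 imwrite_ Unsupported depth image for selected encoder is fallbacked to CV_8U.
```

View pics/lift.png

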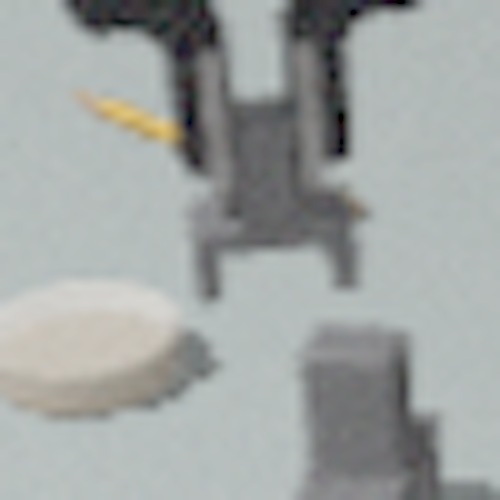

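The saddle hangs straight in the grip, with its legs at crop (208,295) and (345,283). That was my tenth picture, so from here I rely on numbers only.

```bash
python3 -c "
from h import *
o=np.array([225,158]);px=lambda x,y:((x+.5)/10-.5+o[0],(y+.5)/10-.5+o[1])
p=np.array(robot.sense()['ee_pos'])
for h in(.046,.05):
  z=p[2]-h
  for q in((208,297),(345,285)): d=onz('side',px(*q),z)-p;print(h,'leg', (d@e*1e3).round(1),(d@nn*1e3).round(1))
  d=onz('side',px(262,99),z+.043)-p;print('tabtop near/far edge?',(d@e*1e3).round(1),(d@nn*1e3).round(1))
"
```

```text
0.046 leg -12.1 -14.9
0.046 leg -12.7 16.2
tabtop near/far edge? -0.1 1.9
0.05 leg -4.6 -15.0
0.05 leg -5.3 16.5
tabtop near/far edge? 8.3 2.0
```

Call:
move_arm:
  targets:
    - [[-6.2,22.9,0],0,1]
    - [[-6.2,22.9,0],0,1]
    - [[-6.2,22.9,0],0,1]
    - [[-6.2,22.9,0],0,1]
    - [[-6.2,22.9,0],0,1]
    - [[-6.2,22.9,0],0,1]
    - [[-6.2,22.9,0],0,1]
    - [[-6.2,22.9,0],0,1]
    - [[0,0,10],0,1]
    - [[0,0,10],0,1]
    - [[0,0,7],0,1]
    - [[0,0,0],0,1]
    - [[0,0,0],0,1]

```text
time_s: 15.9
ee_pos: [0.6161, -0.0267, 0.1503]
tool_rot: [[0.194, 0.981, -0.009], [0.981, -0.194, -0.0], [-0.002, -0.009, -1.0]]
wrist_force: [1.0, -0.1, 0.6]
grip_width: 0.147
finger_force: 59.7
```

```bash
python3 -c "
from h import *
goto(KN+[0,0,.054]);plug()
s=imaging.read_camera('side');p=np.array(robot.sense()['ee_pos'])
u,v=proj('side',p-[0,0,.04]).round().astype(int);print(u,v)
g=s[v-14:v+18,u-14:u+16].max(2);print('\n'.join(' '.join('%3d'%x for x in r) for r in g))"
```

```text
t 15.9 p [ 0.6161 -0.0267  0.1503] xang 78.80 w 0.147 F [ 1.  -0.1  0.6] | tool mm [ 0.2  2.3 21.3]
plug px [354.8 251. ] area 69 s -180.6 z 83.4 mm
333 194
 67 130 144 142 146  84  20   6  11  15  55  60  40  73  87  61  17  11   6  56  70  43  18  31  77  87  83  84  87  81
 82 105 131 147 142  86  19   9  18  19  51  72  43  38  49  39  27  11   5  57  70  42  12  37  77  85  85  78 116  91
 93  95 141 148 145  86  21  15  15  20  51  69  42  37  35  33  34  17  11  59  67  38  14  36  67 109  89  80  92  89
115  99 109 132 146  88  19  10  16  18  51  68  42  36  37  34  34  24  16  54  72  39  18  29  74  95  88  87  87  76
119 100  99 148 154  96  33  15  17  20  55  72  43  40  46  44  47  44  31  59  72  34  13  36  77  88  77  67  66 105
132 106  97 123 141  97  39  13  11  17  59  69  37  37  40  46  46  45  32  59  69  39   9  43  63  65 109 119 123 124
131 117 100  99 156 146  92  32   9  22  58  67  43  41  44  44  42  42  31  59  65  33  21  53 106 119 125 133 128 126
133 133 106  99 132 143 100  40  16  25  59  67  47  39  44  42  42  39  27  59  57  61  83 114 128 130
[... 2196 characters left out ...]
  56  61  60  56  52  54  54  50  64  67  67  68  66  65  66  61  64  65  66  63  64 116 134 133 135
 66  56  61  60  58  62  54  55  54  57  50  53  55  56  64  66  66  64  66  66  61  62  66  63  63  67 115 131 132 135
 67  59  60  63  58  59  49  55  62  61  64  60  52  53  61  65  68  66  66  67  68  58  59  64  57  67  74 118 135 134
 63  59  60  57  57  57  47  56  65  69  71  64  56  55  59  65  65  64  62  69  68  56  55  63  65  63  64 116 134 132
 63  61  58  59  58  63  48  55  65  69  71  67  59  52  57  63  62  62  69  66  67  67  52  61  63  65  64  75 118 134
 64  57  58  61  59  56  51  50  66  71  71  71  65  55  50  62  65  66  64  69  68  68  55  59  60  64  62  61 115 131
```

```bash
python3 -c "
from h import *
for c,r in((11.7,24),(18.4,24),(13.6,29),(21.3,29),(9.5,19),(16.1,19)):
  d=onz('side',(319+c,180+r),.093)-KN;print('tube edge s %.1f lat %.1f'%(d@e*1e3,d@nn*1e3))
p=np.array(robot.sense()['ee_pos'])
for h in(.046,.048,.050):
  for c,r in((7.5,20.4),(20.5,19.3)):
    d=onz('side',(319+c,180+r),p[2]-h)-p;print(h,'leg rel TCP s %.1f lat %.1f'%(d@e*1e3,d@nn*1e3))
  for r in(.5,3.5):
    d=onz('side',(319+15,180+r),p[2]-h+.043)-p;print('   tab top row',r,'s %.1f lat %.1f'%(d@e*1e3,d@nn*1e3))
print('TCP lat',(p-KN)@nn*1e3)"
```

```text
tube edge s -11.5 lat -8.0
tube edge s -14.8 lat 7.4
tube edge s -33.8 lat -9.0
tube edge s -37.5 lat 8.4
tube edge s 11.9 lat -7.6
tube edge s 8.7 lat 7.9
0.046 leg rel TCP s -13.7 lat -18.0
0.046 leg rel TCP s -15.1 lat 12.8
   tab top row 0.5 s -0.4 lat 2.2
   tab top row 3.5 s -14.5 lat -1.4
0.048 leg rel TCP s -10.5 lat -17.2
0.048 leg rel TCP s -11.8 lat 13.7
   tab top row 0.5 s 3.3 lat 3.2
   tab top row 3.5 s -10.9 lat -0.4
0.05 leg rel TCP s -7.2 lat -16.4
0.05 leg rel TCP s -8.6 lat 14.7
   tab top row 0.5 s 7.0 lat 4.2
   tab top row 3.5 s -7.3 lat 0.6
TCP lat -0.837618565260125
```

Call:
move_arm:
  targets:
    - [[0,1.8,5],0,1]
    - [[0,0,5],0,1]
    - [[0,0,4],0,1]
    - [[0,0,0],0,1]
    - [[0,0,0],0,1]
    - [[0,0,0],0,1]

```text
time_s: 16.5
ee_pos: [0.6194, -0.0279, 0.1374]
tool_rot: [[0.196, 0.981, -0.006], [0.981, -0.196, -0.001], [-0.002, -0.005, -1.0]]
wrist_force: [-0.8, 0.5, 0.7]
grip_width: 0.145
finger_force: 59.7
```

```bash
cat >>h.py <<'E'
def look():
    plug();s=imaging.read_camera('side');P=robot.sense();p=np.array(P['ee_pos']);print(p.round(4),'lat %.1f s %.1f'%((p-KN)@nn*1e3,(p-KN)@e*1e3),np.round(P['wrist_force'],1))
    u,v=proj('side',KN+[0,0,.02]).round().astype(int);print('origin',u-12,v-14)
    print('\n'.join(' '.join('%3d'%x for x in r) for r in s[v-14:v+12,u-12:u+12].max(2)))
E
python3 -c "
from h import *
look()"
```

```text
plug px [355.  251.2] area 72 s -181.6 z 83.9 mm
[ 0.6196 -0.028   0.1376] lat 1.5 s -0.7 [ 0.4  0.1 -0.4]
origin 321 186
 99 104 155 159 101  37  14  18  10  48  67  49  31  45  43  26   9  12  50  65  43  20  29 103
107 100 128 145 102  37  14  11  16  52  68  51  31  31  33  37  23  10  57  70  45  17  48 113
116 100  93 133 102  34  11  16  20  52  69  49  34  38  33  36  25  16  58  70  38  15  54 112
129 103  95 121  96  38   9  11  20  52  65  50  43  47  42  46  48  18  53  69  39  15  56 117
120 120  99  96 127  78   6  14  21  51  69  46  36  40  42  45  44  22  54  70  38  16  73 120
 60  73  91  97 140 103  36  17  15  50  69  46  40  45  42  42  46  22  57  71  39  14 103 130
 26  27  64  92 106 132  74   8  16  55  67  44  37  44  44  45  41  25  58  70  46  53 116 131
 71  47  39  85  98 145  97  20  20  57  67  43  39  43  40  45  43  33  59  66 107 121 129 130
 76  91  87  93  98  89  72  57  44  60  69  43  42  45  45  43  36  26  57  76 118 131 133 135
 77  97 103  95  97  67  55  52  50  60  68  42  36  45  36  41  47  29  35  43  73 120 131 132
 40  49  59  59  7
[... 817 characters left out ...]
  54  59  56  49  53  74 122
 58  57  59  59  59  56  47  38  49  49  55  66  68  63  69  68  68  54  54  64  64  62  62  74
 59  57  57  60  62  58  47  50  50  52  53  61  69  73  64  64  67  65  60  60  65  66  61  64
 60  57  58  60  55  52  55  54  55  54  56  56  66  68  63  66  64  69  63  61  63  65  62  61
 60  60  57  54  52  54  61  59  66  61  56  51  64  66  69  66  67  65  66  58  57  68  65  65
 62  61  57  56  50  59  69  68  70  65  54  55  58  65  67  68  69  63  66  51  56  63  61  61
 58  59  58  58  47  54  66  71  69  74  57  52  53  65  65  64  66  69  67  67  56  59  64  63
 59  58  57  57  48  54  61  67  72  72  64  56  51  62  67  65  65  62  65  64  54  59  63  63
```

```bash
python3 -c "
from h import *
for h in(.048,.05):
  z=.1376-h
  for c,r in((4.5,14),(8,14),(17.7,14),(21.3,14)):
    d=onz('side',(321+c,186+r),z+.0105)-KN;print(h,'leg edge row14 s %.1f lat %.1f'%(d@e*1e3,d@nn*1e3))
  for c,r in((6.5,19.5),(19.7,18.3)):
    d=onz('side',(321+c,186+r),z)-KN;print(h,'bottom s %.1f lat %.1f'%(d@e*1e3,d@nn*1e3))"
```

```text
0.048 leg edge row14 s -2.7 lat -18.5
0.048 leg edge row14 s -4.4 lat -10.5
0.048 leg edge row14 s -9.1 lat 11.9
0.048 leg edge row14 s -10.9 lat 20.2
0.048 bottom s -11.1 lat -15.5
0.048 bottom s -12.3 lat 16.2
0.05 leg edge row14 s 0.5 lat -17.8
0.05 leg edge row14 s -1.2 lat -9.7
0.05 leg edge row14 s -5.9 lat 12.8
0.05 leg edge row14 s -7.6 lat 21.1
0.05 bottom s -8.0 lat -14.8
0.05 bottom s -9.2 lat 17.2
```

Call:
move_arm:
  targets:
    - [[0,-0.7,1],0,1]
    - [[0,0,1],0,1]
    - [[0,0,1],0,1]
    - [[0,0,1],0,1]
    - [[0,0,1],0,1]
    - [[0,0,0.5],0,1]
    - [[0,0,0],0,1]
    - [[0,0,0],0,1]
    - [[0,0,0],0,1]

```text
time_s: 17.35
ee_pos: [0.6188, -0.0278, 0.132]
tool_rot: [[0.196, 0.981, -0.005], [0.981, -0.196, -0.001], [-0.002, -0.005, -1.0]]
wrist_force: [0.3, 1.1, -0.5]
grip_width: 0.152
finger_force: 59.7
```

Call:
move_arm:
  targets:
    - [[0,0,0.5],0,1]
    - [[0,0,0.5],0,1]
    - [[0,0,0],0,1]

```text
time_s: 17.6
ee_pos: [0.6188, -0.0278, 0.1311]
tool_rot: [[0.196, 0.981, -0.005], [0.981, -0.196, -0.001], [-0.002, -0.005, -1.0]]
wrist_force: [-0.0, 0.0, 0.4]
grip_width: 0.148
finger_force: 59.9
```

```bash
python3 -c "
from h import *
look()"
```

```text
plug px [355.  251.1] area 73 s -181.9 z 84.2 mm
[ 0.6188 -0.0278  0.1311] lat 0.7 s -0.7 [ 0.5 -0.   1.1]
origin 321 186
102 102 155 154  86  23  13  10  15  56  71  46  56  88  64  23   6  20  59  71  38  16  78 112
105  96 128 144  87  25   8  19  24  61  69  53  73  90  65  19  11  20  58  62  28  17  78 117
120 100  90 132  84  22  13  19  22  59  68  37  52  65  43  23   9  19  57  57  30  21  84 123
132 106  98 125  80  21   9  13  23  61  70  40  32  36  36  25  12  18  59  58  34  17  76 118
122 116  99  96  60  21  16  17  27  60  68  41  28  32  34  31  18  18  58  60  31  10  81 123
 63  67  89 100  55  12   6  15  28  59  71  40  31  34  38  38  29  34  58  61  29  12 103 130
 30  28  68  94  65  26  18   7  25  60  69  39  42  44  41  41  32  33  59  61  34  14 107 131
 70  45  43  85  95  51  14  15  25  61  67  38  38  42  45  43  34  37  62  51  26  27 109 134
 76  90  87  92 101  59  20  10  30  59  71  43  42  45  44  43  34  33  57  48  17  71 120 131
 76 100 106  95  95  61  17  11  26  60  73  45  39  41  40  42  30  36  59  63 109 125 131 133
 40  54  59  61  8
[... 817 characters left out ...]
  43  23  34  40  54  76 118
 58  60  55  60  48  31  40  44  47  49  56  64  66  66  67  69  66  56  33  39  47  43  56  72
 58  57  62  60  61  44  41  45  45  46  53  66  65  67  70  68  66  66  50  39  51  60  64  63
 58  58  57  59  54  41  45  47  40  50  50  54  66  67  67  68  66  66  60  53  58  61  62  60
 55  61  57  62  54  53  59  54  60  60  53  49  59  65  69  67  69  66  69  53  61  64  65  66
 59  58  59  57  48  59  65  65  69  63  56  55  56  65  64  67  69  65  66  54  55  61  63  61
 58  62  55  61  48  54  68  70  73  69  58  54  57  62  66  65  65  66  68  67  54  61  64  63
 59  59  56  59  51  55  63  70  69  68  62  55  48  63  68  66  64  66  67  68  58  61  65  62
```

The saddle is seated: the tube top now meets the slot roof, at about s ≈ +1 mm from the knife, and the contact force is about 1 N. I release and rise.

Call:
move_arm:
  targets:
    - [[0,0,0.3],0,1]
    - [[0,0,0],0,0.8]
    - [[0,0,0],0,0.7]
    - [[0,0,0],0,0.6]
    - [[0,0,0],0,0.5]
    - [[0,0,0],0,0.5]
    - [[0,0,-5],0,0.5]
    - [[0,0,-15],0,0.5]
    - [[0,0,-25],0,0.5]
    - [[0,0,-35],0,0.5]
    - [[0,0,-35],0,0.5]
    - [[0,0,-35],0,0.5]
    - [[0,-30,0],0,0.5]
    - [[0,-30,0],0,0.5]
    - [[0,-30,0],0,0.5]
    - [[0,-30,0],0,0.5]
    - [[20,-30,0],0,0.5]
    - [[30,-25,0],0,0.5]
    - [[35,0,0],0,0.5]
    - [[35,0,0],0,0.5]

```text
time_s: 19.37
ee_pos: [0.4699, 0.1251, 0.2822]
tool_rot: [[0.196, 0.98, -0.006], [0.981, -0.196, -0.001], [-0.002, -0.006, -1.0]]
wrist_force: [1.4, 0.0, -0.5]
grip_width: 0.499
finger_force: 0.0
```

Call:
move_arm:
  targets:
    - [[35,0,0],0,0.5]
    - [[35,0,0],0,0.5]
    - [[35,0,0],0,0.5]
    - [[0,0,0],0,0.5]
    - [[0,0,0],0,0.5]
    - [[0,0,0],0,0.5]
    - [[0,0,0],0,0.5]
    - [[0,0,0],0,0.5]
    - [[0,0,0],0,0.5]

```text
time_s: 20.12
ee_pos: [0.492, 0.2259, 0.2814]
tool_rot: [[0.198, 0.98, -0.005], [0.98, -0.198, -0.001], [-0.002, -0.005, -1.0]]
wrist_force: [-0.2, -0.5, -0.5]
grip_width: 0.494
finger_force: 0.0
```

```bash
python3 -c "
from h import *
look()
t=imaging.read_camera('top');cv2.imwrite('pics/top2.png',t[:,:,::-1])
u,v=proj('top',KN+[0,0,.03]).round().astype(int);print('top origin',u-30,v-10)
print('\n'.join(' '.join('%3d'%x for x in r) for r in t[v-10:v+18,u-30:u+30:1,1][:, 15:48]))"
```

```text
plug px [354.9 251.2] area 70 s -181.3 z 83.5 mm
[0.492  0.2264 0.2813] lat -173.4 s 223.8 [0.2 0.2 0.1]
origin 321 186
 50  52  67  66  62  67  65  65  65  68  58  43  48  82  84  82  84  89  74  70  65  61  61  57
 46  48  58  67  60  62  67  67  63  74  73  77  80  86  86  80  74  67  60  60  60  64  61  61
 56  53  51  61  62 115 131 131 131  89  55  69  70  74  72  59  64  60  58  58  61  60  62  62
120  79  50  97 127 138 142 142 142 101  74  75  73  75  73  59  58  61  61 101 118 118 118 118
117  97  60  77 129 140 140 141 141 109  85  78  78  79  74  72 108 118 120 126 129 125 126 125
 57  54  48  80 138 145 143 140 143 112  69  77  79  74  77  76  89 122 129 127 126 132 129  93
 26  18  57  86 105 131 143 140 145 111  65  72  75  63  62  53  62 110 125 124 125  94  75  64
 69  45  31  55  88 144 146 144 135 103  64  57  52  48  47  47  56 108 132  94  79  63  59  60
 78  84  83  62  86 109 136 140 141  99  57  52  47  50  45  45  41  65  73  68  60  64  63  59
 77  91 101  79  85  98 144 149 143  96  60  54  44  43  40  42  41  52  61  58  59  59  60  62
 38  53  56  53  83 
[... 4530 characters left out ...]
 170 173 172 171 175 173 172 171 173 174
106 127 157 169 166 168 169 167 167 164 154 152 141 132 120 108 121 155 170 171 172 172 172 170 172 172 171 173 174 174 176 175 175
106 128 160 171 169 166 170 168 169 168 167 168 166 161 157 156 159 169 170 169 171 172 171 170 172 173 177 176 175 176 174 173 172
108 138 164 167 171 170 167 169 167 169 169 168 171 170 170 170 171 172 172 170 170 173 170 173 173 173 173 174 175 175 177 173 172
104 126 158 169 172 169 168 170 168 167 169 172 170 170 166 169 170 172 167 169 170 172 174 173 174 174 173 173 173 171 173 174 176
100 112 146 164 168 167 169 169 167 169 171 169 168 169 169 171 170 167 166 173 171 174 173 174 171 173 171 171 170 173 172 173 174
```

The tube is still level at z 83.5 mm with the hand away. I check the saddle's position along the tube against the pillar in the same top view, and against the side view.

```bash
python3 -c "
from h import *
g=lambda n,u,v,z:((lambda d:'s %.1f lat %.1f'%(d@e*1e3,d@nn*1e3))(onz(n,(u,v),z)-KN))
for z in(.099,.124): print('saddle top z',z,[g('top',327+c,179+r,z) for c,r in((12.8,10),(20.3,10),(12.3,12),(19.6,12))])
print('tab top rows 8-10 centre',g('top',327+16.3,179+9.5,.124))
print('pillar edges',[g('top',327+c,179+r,.075) for c,r in((8.8,18),(17.8,18),(8.8,20),(17,20))])
# side: near face of saddle at slot roof, and pillar left/right
print('side slot roof near',g('side',321+13,186+17.4,.093),g('side',321+11,186+17.5,.093))
im=cv2.imread('pics/top2.png')
# plate front corners again in top: forks: dark cheeks
gg=im.max(2);m=(gg[175:215,290:400]<60).astype('uint8');n,l,st,ce=cv2.connectedComponentsWithStats(m)
for k in range(1,n):
  if st[k,4]>2: print(ce[k]+[290,175],st[k,4],g('top',*(ce[k]+[290,175]),.08))
"
```

```text
saddle top z 0.099 ['s 7.1 lat 0.2', 's -12.7 lat 4.7', 's 7.2 lat -5.4', 's -12.0 lat -1.1']
saddle top z 0.124 ['s 6.5 lat -5.2', 's -12.8 lat -0.8', 's 6.6 lat -10.7', 's -12.2 lat -6.5']
tab top rows 8-10 centre s -2.2 lat -1.8
pillar edges ['s 13.6 lat -18.9', 's -10.6 lat -13.5', 's 12.4 lat -24.4', 's -9.6 lat -19.5']
side slot roof near s -10.5 lat 0.3 s -10.0 lat -4.4
[295.88888889 180.44444444] 9 s 131.0 lat 1.4
[316.2 180.4] 5 s 76.3 lat 13.8
[313.77777778 191.11111111] 18 s 75.9 lat -17.1
[368.66666667 191.66666667] 3 s -71.2 lat 14.4
[366.2 202.6] 5 s -70.8 lat -16.9
```

```bash
python3 -c "
from h import *
im=cv2.imread('pics/side0.png').max(2);im2=imaging.read_camera('side').max(2)
for s,l in((-.075,-.017),(.075,-.017),(0,-.017)):
  P=KN+s*e+l*nn;P[2]=.08 if s else .075;q=proj('side',P);u,v=q.round().astype(int);print(s,'expected px',q.round(1),'origin',u-8,v-7)
  for r in range(v-7,v+9): print(' '.join('%3d'%x for x in im[r,u-8:u+9]),' | ',' '.join('%3d'%x for x in im2[r,u-8:u+9]))
"
```

```text
-0.075 expected px [333.5 224. ] origin 325 217
 37  35  38  36  30  30  30  32  28  35  54  84  96  97 118 131 132  |   35  35  37  30  32  33  31  33  29  81  95  93 130 139 138 140 141
 38  33  32  31  25  22  29  25  29  30  24  75  92  93 127 133 130  |   30  35  29  24  23  27  24  27  26  55  88  92 117 133 139 137 139
 35  33  30  28  23  29  29  26  26  31  24  50  82  89  96 121 132  |   32  31  34  27  27  26  26  23  29  32  79  93  90 127 135 137 137
 38  38  31  24  27  24  28  26  31  25  31  30  74  94  93 112 128  |   34  33  32  26  29  28  26  24  25  27  55  87  94 126 139 135 137
 36  33  30  27  23  29  24  25  26  27  27  25  42  83  92  92 137  |   35  36  31  28  27  29  29  29  24  29  32  75  95  99 124 137 139
 37  35  33  27  32  29  28  27  20  13  17  17  19  73  90  90 114  |   39  34  29  29  29  21  24  28  22  18  18  48  83  94 132 140 137
 36  32  30  25  30  29  27  17  14  13  16  19  17  45  80  93  96  |   37  35  31  26  29  29  26  15  17   9  16  31  79  96  81 119 134
 31  36  32  18  31  25  29  18  16  13  11  22  14  14  73  87  92  |  
[... 5057 characters left out ...]

105  73  56  62  60  56  54  65  78  88  89  90  89  92  91  92  93  |   54  56  54  57  55  51  48  65  77  88  91  91  88  74  91  97 101
 92  76  89  94  99  96  71  64  79  85  86  90  86  88  85 125 115  |   42  40  44  49  48  48  38  54  77  86  86  88  87  69  75  89  97
 99  98  97 101 101 103  73  56  75  88  90  86  88  88  87 101  97  |   43  46  47  43  47  46  42  49  74  84  88  85  92  76  67  87  96
100 101  98 101 103 100  79  46  57  82  86  84  90  87  84  78  76  |   46  47  47  42  46  45  39  36  59  81  89  85  89  83  64  71  90
100 103 103 100 101  98  69  36  50  68  68  56  59  55  50  46  58  |   49  38  44  45  46  48  40  33  50  69  68  57  59  56  48  57  83
```

```bash
python3 -c "
from h import *
g=lambda n,u,v,z:((lambda d:'s %.1f lat %.1f'%(d@e*1e3,d@nn*1e3))(onz(n,(u,v),z)-KN))
print('near cheek top far edge (want -70)',g('side',333.5,221.5,.08),'near edge?')
print('far cheek top far edge (want 80)',g('side',319.6,190.4,.08))
print('crest front end (lat -17) far/near',g('side',327.5,205.6,.075),g('side',327.5,208,.075))
print('pillar bottom-ish/left edge u at rows',g('side',324.8,209,.075))
"
```

```text
near cheek top far edge (want -70) s -65.3 lat -14.5 near edge?
far cheek top far edge (want 80) s 80.0 lat -14.5
crest front end (lat -17) far/near s 11.4 lat -9.9 s 0.8 lat -12.5
pillar bottom-ish/left edge u at rows s -2.3 lat -19.8
```

Forks and saddle, compared at similar heights, agree in both views: the saddle sits about 3–4 mm to the -y side of the knife. I will regrip it with the tips a little higher, shift it 3.5 mm and release.

```bash
python3 -c "
from h import *
goto((.6188,-.0278,.18))"
```

```text
t 20.32 p [0.492  0.2268 0.2813] xang 78.67 w 0.496 F [ 0.6 -0.   0.4] | tool mm [-224.6  174.9  100.8]
```

Call:
move_arm:
  targets:
    - [[-22.4,17.5,0],0,0.5]
    - [[-22.4,17.5,0],0,0.5]
    - [[-22.4,17.5,0],0,0.5]
    - [[-22.4,17.5,0],0,0.5]
    - [[-22.4,17.5,0],0,0.5]
    - [[-22.4,17.5,0],0,0.5]
    - [[-22.4,17.5,0],0,0.5]
    - [[-22.4,17.5,0],0,0.5]
    - [[-22.4,17.5,0],0,0.5]
    - [[-22.4,17.5,0],0,0.5]
    - [[0,0,25],0,0.5]
    - [[0,0,25],0,0.5]
    - [[0,0,25],0,0.5]
    - [[0,0,20],0,0.5]
    - [[0,0,0],0,0.5]
    - [[0,0,0],0,0.5]
    - [[0,0,0],0,0.5]

```text
time_s: 21.73
ee_pos: [0.6201, -0.0269, 0.1868]
tool_rot: [[0.196, 0.981, -0.003], [0.981, -0.196, -0.001], [-0.001, -0.003, -1.0]]
wrist_force: [-0.5, 0.5, -0.2]
grip_width: 0.499
finger_force: 0.0
```

```bash
python3 -c "
from h import *
goto((.6188,-.0278,.136));plug()"
```

```text
t 21.73 p [ 0.6201 -0.0269  0.1868] xang 78.71 w 0.499 F [-0.5  0.5 -0.2] | tool mm [-1.1 -0.9 50.8]
plug px [354.9 251.2] area 69 s -180.9 z 83.2 mm
```

Call:
move_arm:
  targets:
    - [[-1.1,-0.9,12],0,0.5]
    - [[0,0,12],0,0.5]
    - [[0,0,11],0,0.5]
    - [[0,0,10],0,0.5]
    - [[0,0,5.5],0,0.5]
    - [[0,0,0],0,0.5]
    - [[0,0,0],0,0.6]
    - [[0,0,0],0,0.7]
    - [[0,0,0],0,0.75]
    - [[0,0,0],0,0.8]
    - [[0,0,0],0,0.85]
    - [[0,0,0],0,1]
    - [[0,0,0],0,1]
    - [[0,0,0],0,1]

```text
time_s: 22.95
ee_pos: [0.6182, -0.0278, 0.1358]
tool_rot: [[0.196, 0.981, -0.004], [0.981, -0.196, -0.001], [-0.002, -0.004, -1.0]]
wrist_force: [-0.3, -0.3, 5.6]
grip_width: 0.145
finger_force: 59.4
```

```bash
python3 -c "
from h import *
goto((.6188,-.0278,.136));plug()"
```

```text
t 22.95 p [ 0.6182 -0.0278  0.1358] xang 78.71 w 0.145 F [-0.3 -0.3  5.6] | tool mm [ 0.1  0.6 -0.2]
plug px [354.7 251.5] area 69 s -180.4 z 82.0 mm
```

Call:
move_arm:
  targets:
    - [[0,0,-1.5],0,1]
    - [[0,0,-1.5],0,1]
    - [[0,0,-1],0,1]
    - [[1,0,0],0,1]
    - [[1.5,0,0],0,1]
    - [[1,0,0],0,1]
    - [[0,0,0],0,1]
    - [[0,0,0],0,1]
    - [[0,0,0],0,1]
    - [[0,0,0],0,1]

```text
time_s: 23.83
ee_pos: [0.6185, -0.0244, 0.1391]
tool_rot: [[0.196, 0.981, -0.006], [0.981, -0.196, -0.001], [-0.002, -0.005, -1.0]]
wrist_force: [-0.0, 0.1, 0.0]
grip_width: 0.143
finger_force: 58.8
```

```bash
python3 -c "
from h import *
goto((.6188,-.0278,.136));plug()"
```

```text
t 23.83 p [ 0.6185 -0.0244  0.1391] xang 78.71 w 0.143 F [-0.   0.1  0. ] | tool mm [-3.3  1.   3.1]
plug px [354.8 251.1] area 69 s -180.5 z 83.2 mm
```

Call:
move_arm:
  targets:
    - [[0,0,1],0,1]
    - [[0,0,1],0,1]
    - [[0,0,0.5],0,1]
    - [[0,0,0.4],0,1]
    - [[0,0,0],0,1]
    - [[0,0,0],0,1]
    - [[0,0,0],0,1]

```text
time_s: 24.47
ee_pos: [0.6185, -0.0243, 0.1362]
tool_rot: [[0.196, 0.981, -0.006], [0.981, -0.196, -0.001], [-0.002, -0.005, -1.0]]
wrist_force: [0.3, -0.1, -0.6]
grip_width: 0.14
finger_force: 58.8
```

Call:
move_arm:
  targets:
    - [[0,0,0],0,0.8]
    - [[0,0,0],0,0.7]
    - [[0,0,0],0,0.6]
    - [[0,0,0],0,0.5]
    - [[0,0,0],0,0.5]
    - [[0,0,-5],0,0.5]
    - [[0,0,-15],0,0.5]
    - [[0,0,-25],0,0.5]
    - [[0,0,-35],0,0.5]
    - [[0,0,-35],0,0.5]
    - [[0,0,-35],0,0.5]
    - [[0,-30,0],0,0.5]
    - [[0,-30,0],0,0.5]
    - [[0,-30,0],0,0.5]
    - [[0,-30,0],0,0.5]
    - [[20,-30,0],0,0.5]
    - [[30,-25,0],0,0.5]
    - [[35,0,0],0,0.5]
    - [[35,0,0],0,0.5]
    - [[35,0,0],0,0.5]

```text
time_s: 26.13
ee_pos: [0.4778, 0.1635, 0.2877]
tool_rot: [[0.196, 0.981, -0.005], [0.981, -0.196, -0.0], [-0.001, -0.004, -1.0]]
wrist_force: [0.9, -0.4, -0.8]
grip_width: 0.499
finger_force: 0.0
```

Call:
move_arm:
  targets:
    - [[35,0,0],0,0.5]
    - [[35,0,0],0,0.5]
    - [[0,0,0],0,0.5]
    - [[0,0,0],0,0.5]
    - [[0,0,0],0,0.5]
    - [[0,0,0],0,0.5]
    - [[0,0,0],0,0.5]
    - [[0,0,0],0,0.5]
    - [[0,0,0],0,0.5]
    - [[0,0,0],0,0.5]

```text
time_s: 26.97
ee_pos: [0.4918, 0.2302, 0.2869]
tool_rot: [[0.196, 0.98, -0.005], [0.981, -0.197, -0.001], [-0.002, -0.005, -1.0]]
wrist_force: [-0.7, -0.7, 0.8]
grip_width: 0.505
finger_force: 0.0
```

```bash
python3 -c "
from h import *
look()
t=imaging.read_camera('top');cv2.imwrite('pics/top3.png',t[:,:,::-1])
print('\n'.join(' '.join('%3d'%x for x in r) for r in t[184:203,333:354,1]))"
```

```text
plug px [355.  251.2] area 72 s -181.6 z 83.9 mm
[0.4918 0.2305 0.2868] lat -174.4 s 227.7 [-0.1 -0.5  0.4]
origin 321 186
 51  50  65  66  64  66  63  67  63  68  59  43  55  84  89  82  89  88  77  69  69  62  59  57
 50  49  55  60  67  67  62  67  66  69  75  75  66  76  89  79  74  70  60  60  62  57  59  59
 93  61  51  61  65 115 130 133 133  99  75  74  72  69  70  63  58  63  56  61  60 100 116 120
125  79  50 102 130 138 140 140 131  95  76  75  75  73  79  74 105 119 116 121 118 125 130 130
112  97  63  83 131 147 139 139 125  80  72  79  74  78  80  87 118 131 126 128 124 128 129 127
 60  55  49  58 130 148 142 139 126  77  73  80  77  76  71  71 111 130 126 126 127 125 128  96
 26  20  32  48  90 132 141 139 121  74  56  48  47  49  48  47 106 130 128 129 128  95  76  66
 66  44  25  46  80 143 145 140 121  78  54  43  44  44  48  41 107 124 128  94  75  66  60  61
 75  89  83  61  82 117 138 140 123  80  52  45  43  45  40  45  70  76  73  64  58  60  59  62
 73  90 102  77  88  96 146 151 126  76  55  51  45  44  43  38  57  56  59  60  58  55  60  63
 40  49  58  51  
[... 2414 characters left out ...]
 200 201 201 210 210 210 210
167 169 159 120 102 118 126 131 138 134 133 138 148 158 159 168 177 187 202 199 203
169 169 157 115  93 106 116 121 130 127 127 130 147 160 158 156 158 160 162 161 169
169 169 158 118  98 106 107 107 103 102 101 117 152 167 170 167 165 166 158 158 158
168 169 154 120 102 104 108 107 103  97  96 114 157 171 171 174 171 171 171 170 164
172 166 143 103  78  77  86  87  94  98  98 117 158 169 172 173 173 174 173 173 172
171 166 147 104  76  63  64  66  70  71  89 128 160 171 173 174 172 173 172 172 175
169 166 158 141 115 101  90  83  72  70  92 137 163 169 171 172 172 170 170 170 174
170 169 165 158 156 150 138 128 121 109 123 155 168 172 171 173 172 172 173 172 173
```

The saddle moved about 3.3 mm and now lies within about 1 mm of the knife. The tube is level at z 83.9 mm and the hand is clear, so I hand in.

```bash
python3 -c "
from h import *
plug();print(ticket.finish_job())"
```

```text
plug px [354.8 251.1] area 71 s -180.8 z 83.5 mm
the job is handed in; nothing more can be done
None
```

The job is handed in at about 27 s: the tube balances level on the knife by itself, with the saddle astride it about 1 mm from the knife by my camera measurements (good to about 2 mm), and I moved nothing else.

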